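Sort primed painting panels by length against their stop rails

TASK

Sort the three white painting panels by length: slide each 140 mm panel up square against the stop rail with the long blue stripe, and the 100 mm panel up square against the rail with the short orange stripe. Keep the panels flat on the mat, never lifting them, and leave the two little paint pots where they stand.

Things in the scene. Friction and masses are not known exactly. Their poses are not given: they have to be found in the camera images.
- mat: flat dark green mat fixed on the table, 420 (x) x 600 (y) x 3 mm thick; origin at the centre of its underside, on the table; x points away from the robot, turned up to 0.13 rad
- rail_long: wooden stop rail fixed on the mat: 20 mm thick (x), 520 mm long (y), 18 mm high, with a stripe (blue, 140 mm long) on top. Origin: centre of its underside; y along the rail. It is either the rail nearest the robot or the far one; panels lie between the two rails, and its face that looks at them is 10 mm from its origin. The long (140 mm) panels belong at this rail
- rail_short: wooden stop rail fixed on the mat: 20 mm thick (x), 520 mm long (y), 18 mm high, with a stripe (orange, 100 mm long) on top. Origin: centre of its underside; y along the rail. It is either the rail nearest the robot or the far one; panels lie between the two rails, and its face that looks at them is 10 mm from its origin. The short (100 mm) panel belongs at this rail
- panel_long_1: loose primed painting panel, 140 mm long x 88 mm wide x 22 mm thick, white top face, bare wooden edges; all three panels differ only in length. It lies flat on the mat. Origin: centre of its underside; x along its length, y along its width, z up. At the start its x axis is within about 0.2 rad of the mat's x axis
- panel_long_1_end_a (a point): middle of one short end face of that panel, at half its thickness (11 mm above its underside) (its +x end)
- panel_long_1_end_b (a point): middle of one short end face of that panel, at half its thickness (11 mm above its underside) (its -x end)
- panel_long_2: loose primed painting panel, 140 mm long x 88 mm wide x 22 mm thick, white top face, bare wooden edges; all three panels differ only in length. It lies flat on the mat. Origin: centre of its underside; x along its length, y along its width, z up. At the start its x axis is within about 0.2 rad of the mat's x axis
- panel_long_2_end_a (a point): middle of one short end face of that panel, at half its thickness (11 mm above its underside) (its +x end)
- panel_long_2_end_b (a point): middle of one short end face of that panel, at half its thickness (11 mm above its underside) (its -x end)
- panel_short: loose primed painting panel, 100 mm long x 88 mm wide x 22 mm thick, white top face, bare wooden edges; all three panels differ only in length. It lies flat on the mat. Origin: centre of its underside; x along its length, y along its width, z up. At the start its x axis is within about 0.2 rad of the mat's x axis
- panel_short_end_a (a point): middle of one short end face of that panel, at half its thickness (11 mm above its underside) (its +x end)
- panel_short_end_b (a point): middle of one short end face of that panel, at half its thickness (11 mm above its underside) (its -x end)
- pot_red: loose small red paint pot, 32 mm across, 55 mm high, standing on the mat between two panels' lanes; origin at the centre of its underside, z up. To be left alone
- pot_yellow: loose small yellow paint pot, 32 mm across, 55 mm high, standing on the mat between two panels' lanes; origin at the centre of its underside, z up. To be left alone

How it is judged:
By the outcome, as a careful person would: the job done as asked, in the order asked, and still so for the second after the job is handed in, with the robot touching nothing.
It also fails if it takes over 43 s, if anything falls off the work surface, if the arm or the gripper's body presses on something with over 40 N, if the wrist force passes 120 N, or if a joint passes its speed limit or range.

ROBOT

A 6-joint arm with a two-finger parallel gripper is mounted at the origin on the work surface. World frame = base frame: x ahead of the robot, y to its left, z up, the work surface at z = 0. Lengths are in m, angles in rad, forces in N, time in s.
With the tool pointing down it reaches from about 0.325 to 0.9 m from the base axis. Payload 3.5 kg.
Tool frame: the origin (TCP) lies on the centre line of the jaws, within the pads' length; the fingertips stand robot.finger_overhang ahead of it and the grasp point (between the pads) lies 3 mm ahead of it (robot.finger_overhang is the distance from the TCP to the fingertips, in m); z points along the fingers, y is the line along which they close (so a half turn about z gives the same grasp; the last joint's range is limited). The gripper opens to 85 mm and grips with 20 to 120 N. Pads are 22 mm wide; open, the fingers measure 114 mm over their backs; the gripper's body (76 mm by 85 mm) begins 54 mm behind the grasp point. The pads swing forward as they close: fully open they stand 13 mm farther back than shut.
Start: joints at [1.219, 0.276, -0.026, 1.268, 0, 1.467], TCP at [0.154, 0.606, 0.253] pointing down, gripper open.
Joint ranges: [-3.12, 3.12], [-0.85, 1.88], [-1.08, 1.24], [-1.95, 2.15], [-1.57, 1.53], [-3.14, 3.14]. Speed limits (rad/s): [2.57, 2.57, 3.14, 3.14, 3.14, 3.14].

INTERFACE

Orientations are given as [roll, pitch, yaw] about the fixed x, y, z axes, in that order (R = Rz(yaw) Ry(pitch) Rx(roll)).
In Python, from rig import robot, eyes gives the robot as it stands.
- The arm moves only by the tool apply_moves, never from a script. Its argument "commands" is text: rows parted by semicolons, each of 5 numbers parted by spaces: the shift along the tool's x, y, z in cm, then the turn about the tool's z in degrees, then the opening, from 0 (shut) to 1 (fully open). In form: dx dy dz turn gripper; .... A call has exactly 8 rows; each row is the pose to reach, as a shift and turn from the pose commanded when the call began, along the tool's axes at that moment; what a row does not reach only later rows make up. A row lasts 1/8 s, in which the tool goes at most 62.5 mm and 10.7 degrees, less where a joint would pass 70% of its speed; a pose out of reach is approached as far as the arm can. A call with a gripper value outside its range is refused whole. The fingers move at their own pace and stop on an object; the grip force is fixed at half the most. Time passes only in rows, so rows that repeat a pose let the fingers close, or fill a call up. It gives the time, the measured TCP pose, the force and the opening at its end, in the units of the state.
- robot.state(): the state, without advancing time (a new reading comes with each control period).
- eyes.snapshot(name): name is "side" or "top" or "wrist"; returns the picture (384x512x3 uint8, red, green, blue); there is no depth.
- eyes.get_calibration(name): a dict with "camera_matrix" (3x3 intrinsics, pixels), "distortion" ([k1, k2, p1, p2, k3] as OpenCV has them; the pictures are not rectified), "world_to_cam" (4x4, takes a point from world to camera coordinates). Camera axes: x right, y down, z forward; pixel columns grow to the right and rows downward; lengths in m; the calibration is good to about 2 mm. A picture is of the moment at which its call begins: read the wrist's pose just before it. get_calibration takes no time and is no camera call; for the wrist camera it gives the pose at the moment of the call.
- robot.finish_job(): hands the job in, once; it reports no verdict.
The state is a dict: "clock": time; "q": joint angles; "qvel": joint speeds; "effort": joint torques, N m; "tcp_pos": TCP position; "tool_rot": TCP orientation; "force": force on the tool from outside, world axes, zero at the start; "wrist_torque": the same for the moment, N m; "width": finger opening in m.
Only numpy, scipy, OpenCV 4.12 (cv2) and the standard library are available. Lean on these libraries where they do the work, as an engineer would, in place of code of your own. Each camera call takes 0.05 s, during which the arm holds its last target. There are 200 camera calls.

## Working session

There is one attempt and no reset: what is moved stays moved. The work goes in short steps, Python scripts to look and compute and a tool call to move; the robot and the scene stay as the last step left them, time stands still between calls to the robot, and variables do not carry over. Pictures are saved under pics/ and viewed, on a budget of 10 in all, crops included, one or two more only if the job needs it, and the job is handed in when it is done.

Besides the shell and the picture viewer there is one more tool, called as name(argument=value, ...) on one line, values as JSON. apply_moves: Moves the arm, as the interface text tells. Its arguments: {"type":"object","properties":{"commands":{"type":"string"}},"required":["commands"]}

```bash
mkdir -p pics; ls; python3 - <<'E'
from rig import robot, eyes
import cv2, numpy as np
s=robot.state(); print(s, robot.finger_overhang)
for n in ("top","side"):
    im=eyes.snapshot(n); cv2.imwrite(f"pics/{n}0.png",im[:,:,::-1]); c=eyes.get_calibration(n); print(n,c)
E
```

```text
pics
{'clock': 0.0, 'q': array([ 1.21858675e+00,  2.77112323e-01, -2.78959195e-02,  1.26801486e+00,
       -6.86612103e-06,  1.46738912e+00]), 'qvel': array([ 0.00107959,  0.0010525 ,  0.00019733, -0.00131171,  0.00076193,
        0.00057961]), 'effort': array([-3.92401375e-06, -4.45506942e+01,  2.95202833e+01,  1.62544573e-02,
        1.01069003e-05,  1.60150506e-06]), 'tcp_pos': array([0.15366067, 0.60505102, 0.25216541]), 'tool_rot': array([-3.13937707e+00, -2.23024627e-04,  2.89279004e+00]), 'force': array([0.11796345, 0.57084184, 0.09830148]), 'wrist_torque': array([ 0.03720587, -0.01061098, -0.01504495]), 'width': 0.08554346238345102} 0.022
top {'camera_matrix': array([[377.12898582,   0.        , 253.58082209],
       [  0.        , 377.12898582, 189.0201732 ],
       [  0.        ,   0.        ,   1.        ]]), 'distortion': array([-0.11377876,  0.        ,  0.        ,  0.        ,  0.        ]), 'world_to_cam': array([[ 0.02039682, -0.99835045, -0.05366883,  0.0389105 ],
       [-0.99033386, -0.01280851, -0.13811152,  0.55084555],
       [ 0.13719628,  0.05596709, -0.98896151,  0.62030366],
       [ 0.        ,  0.        ,  0.        ,  1.        ]])}
side {'camera_matrix': array([[346.70322184,   0.        , 254.1010948 ],
       [  0.        , 346.70322184, 190.55404398],
       [  0.        ,   0.        ,   1.        ]]), 'distortion': array([-0.09557963,  0.        ,  0.        ,  0.        ,  0.        ]), 'world_to_cam': array([[-0.98946521, -0.14456208, -0.00777133,  0.56676077],
       [-0.10913067,  0.78007256, -0.61609845,  0.065921  ],
       [ 0.09512668, -0.60875989, -0.78763082,  0.64137061],
       [ 0.        ,  0.        ,  0.        ,  1.        ]])}
```

View pics/top0.png

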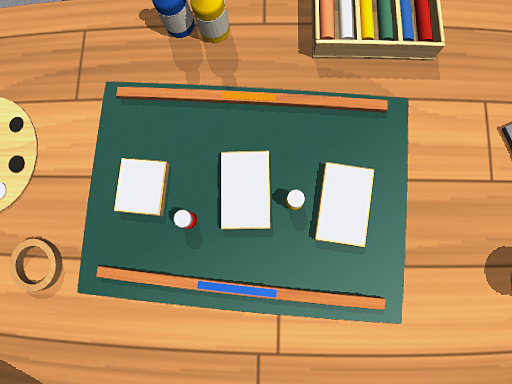

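The top view shows the far orange rail (row about 97), the near blue rail (row about 288), the short panel at about (141,187), the long panels at (245,190) and (345,205), and the pots at (185,218) and (296,199).

```bash
cat > h.py <<'E'
from rig import robot, eyes
import cv2, numpy as np
def ray(n,uv,z):
    c=eyes.get_calibration(n); T=c["world_to_cam"]
    p=cv2.undistortPoints(np.float64(uv).reshape(-1,1,2),c["camera_matrix"],c["distortion"]).reshape(-1,2)
    d=np.c_[p,np.ones(len(p))]@T[:3,:3]; o=-T[:3,:3].T@T[:3,3]
    return (o+d*((z-o[2])/d[:,2])[:,None])[:,:2]
def contours(m,amin):
    m=cv2.morphologyEx(m.astype(np.uint8)*255,cv2.MORPH_OPEN,np.ones((2,2)))
    return [k for k in cv2.findContours(m,cv2.RETR_EXTERNAL,cv2.CHAIN_APPROX_NONE)[0] if cv2.contourArea(k)>amin]
def rects(n,m,z,amin,amax=1e9):
    out=[]
    for k in contours(m,amin):
        if cv2.contourArea(k)>amax: continue
        w=ray(n,k,z).astype(np.float32); (cx,cy),(a,b),t=cv2.minAreaRect(w*1000)
        if a<b: a,b,t=b,a,t+90
        t=(t+90)%180-90
        out.append((round(cx),round(cy),round(a),round(b),round(t,1),[int(v) for v in k.mean((0,1))]))
    return out
def look(n="top",im=None):
    im=eyes.snapshot(n) if im is None else im
    h=cv2.cvtColor(im,cv2.COLOR_RGB2HSV); H,S,V=[h[:,:,i] for i in range(3)]
    roi=np.zeros(H.shape,bool); roi[75:330,70:415]=1
    print("panels",*rects(n,(S<40)&(V>190)&roi,.025,900),sep="\n ")
    print("lids",*rects(n,(S<40)&(V>190)&roi,.058,100,700),sep="\n ")
    print("wood",*rects(n,(H<20)&(S>90)&(V>100)&roi,.021,700),sep="\n ")
    print("blue",*rects(n,(H>100)&(H<130)&(S>120)&roi,.021,100),sep="\n ")
    return im
E
python3 - <<'E'
from h import *
im=cv2.imread("pics/top0.png")[:,:,::-1].copy(); look("top",im)
# mat corners & rail face line points (by eye)
print(ray("top",[[107,82],[408,98],[401,323],[78,292]],.003).round(3))
print("rail tops far face(panel side), near face", ray("top",[[118,95],[387,108]],.021).round(3), ray("top",[[98,267],[385,299]],.021).round(3))
E
```

```text
panels
 (527, -115, 135, 83, -8.0, [345, 205])
 (554, 257, 94, 83, -4.6, [140, 186])
 (550, 63, 135, 82, 1.8, [245, 190])
lids
 (494, 167, 28, 27, -88.7, [182, 219])
 (532, -26, 28, 27, -44.3, [296, 199])
wood
 (530, 87, 675, 491, 89.6, [243, 203])
blue
 (374, 74, 138, 13, 85.2, [237, 289])
[[ 0.77   0.352]
 [ 0.735 -0.243]
 [ 0.318 -0.218]
 [ 0.354  0.378]]
rail tops far face(panel side), near face [[ 0.734  0.317]
 [ 0.708 -0.196]] [[ 0.405  0.332]
 [ 0.363 -0.183]]
```

View pics/side0.png

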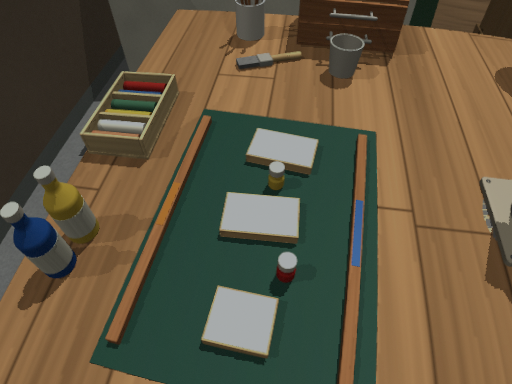

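```bash
cat >> h.py <<'E'
def rails(n,im,polys):
    h=cv2.cvtColor(im,cv2.COLOR_RGB2HSV); H,S,V=[h[:,:,i] for i in range(3)]
    for poly in polys:
        r=np.zeros(H.shape,np.uint8); cv2.fillPoly(r,[np.int32(poly)],1)
        m=(V>165)&(S>60)&((H<25)|((H>100)&(H<130)))&(r>0)
        print("rail",rects(n,m,.021,300))
E
python3 - <<'E'
from h import *
im=cv2.imread("pics/top0.png")[:,:,::-1].copy()
rails("top",im,[[[111,85],[400,99],[400,125],[111,110]],[[88,260],[395,292],[395,316],[88,286]]])
h=cv2.cvtColor(im,cv2.COLOR_RGB2HSV)
for c in (150,350): print(c,[h[r,c].tolist() for r in range(86,116)])
E
```

```text
rail [(727, 61, 518, 20, 86.9, [252, 97])]
rail [(374, 74, 519, 20, 85.3, [240, 289])]
150 [[85, 177, 91], [15, 124, 144], [12, 170, 229], [13, 170, 234], [13, 169, 229], [13, 168, 229], [13, 171, 230], [13, 172, 223], [13, 173, 208], [12, 169, 230], [12, 169, 229], [13, 176, 55], [11, 170, 81], [11, 177, 82], [84, 162, 85], [82, 137, 80], [82, 128, 80], [82, 129, 79], [81, 137, 78], [81, 132, 81], [80, 127, 92], [82, 127, 94], [80, 125, 94], [81, 127, 92], [81, 129, 95], [82, 122, 94], [82, 133, 92], [81, 125, 94], [81, 134, 93], [82, 127, 92]]
350 [[14, 153, 205], [14, 155, 203], [14, 152, 205], [14, 156, 203], [14, 153, 202], [14, 151, 206], [13, 160, 219], [14, 152, 175], [86, 172, 92], [83, 137, 93], [85, 158, 89], [24, 69, 100], [12, 175, 254], [13, 167, 231], [12, 165, 226], [12, 169, 222], [13, 166, 233], [12, 168, 226], [13, 169, 223], [13, 171, 227], [12, 173, 229], [12, 172, 160], [11, 166, 69], [13, 168, 73], [64, 55, 69], [82, 147, 87], [81, 129, 83], [82, 121, 82], [81, 126, 81], [81, 120, 81]]
```

```bash
cat >> h.py <<'E'
from scipy.spatial.transform import Rotation as Ro
def go(*targets):
    s=robot.state(); R=Ro.from_euler("xyz",s["tool_rot"]).as_matrix(); p=s["tcp_pos"]
    print("t",s["clock"],"tcp",(p*1000).round(1),"yaw",np.degrees(s["tool_rot"][2]).round(2),"F",s["force"].round(1),"w",s["width"].round(4))
    for x,y,z,yaw in targets:
        d=R.T@(np.array([x,y,z])-p*1000)/10
        turn=(np.degrees(s["tool_rot"][2])-yaw+180)%360-180
        print((x,y,z,yaw),"->",d.round(2),"turn",round(turn,1))
NR=(np.array([374,74]),-4.7); FR=(np.array([727,61]),-3.1)
def at(rail,n,u):  # point n mm along rail normal (+x), u mm along the rail
    a=np.radians(rail[1]); return rail[0]+n*np.array([np.cos(a),np.sin(a)])+u*np.array([-np.sin(a),np.cos(a)])
E
python3 -c "
from h import *
go((*at(NR,282,8),130,175.3))"
```

```text
Traceback (most recent call last):
  File "h.py", line 38, in go
    print("t",s["clock"],"tcp",(p*1000).round(1),"yaw",np.degrees(s["tool_rot"][2]).round(2),"F",s["force"].round(1),"w",s["width"].round(4))
                                                                                                                         ^^^^^^^^^^^^^^^^
AttributeError: 'float' object has no attribute 'round'
```

```bash
sed -i 's/s\["width"\].round(4)/round(s["width"],4)/' h.py; python3 -c "
from h import *
go((*at(NR,282,8),130,175.3))"
```

```text
t 0.1 tcp [153.7 605.1 252.3] yaw 165.74 F [-1.4  0.4  0.2] w 0.0853
(np.float64(655.7072511517266), np.float64(58.86643966087276), 130, 175.3) -> [-62.11 -40.55  12.29] turn -9.6
```

apply_moves(commands="-5.2 -3.4 0 -5 0.4; -10.3 -6.8 1 -9.6 0.4; -15.5 -10.2 2 -9.6 0.4; -20.7 -13.5 3 -9.6 0.4; -25.9 -17 4 -9.6 0.4; -31 -20.3 5 -9.6 0.4; -36.2 -23.7 6 -9.6 0.4; -41.4 -27.1 7 -9.6 0.4")

```text
clock: 1.1
tcp_pos: [0.4884, 0.2403, 0.1829]
tool_rot: [3.142, -0.0, 3.06]
force: [0.2, 1.6, 1.0]
width: 0.0344
```

```bash
python3 -c "
from h import *
go((*at(NR,282,8),130,175.3),(*at(NR,282,8),40,175.3))"
```

```text
t 1.1 tcp [488.4 240.3 182.9] yaw 175.34 F [0.2 1.6 1. ] w 0.0344
(np.float64(655.7072511517266), np.float64(58.86643966087276), 130, 175.3) -> [-18.15 -16.73   5.29] turn 0.0
(np.float64(655.7072511517266), np.float64(58.86643966087276), 40, 175.3) -> [-18.15 -16.73  14.29] turn 0.0
```

apply_moves(commands="-4.6 -4.2 1.3 0 0.4; -9.1 -8.4 2.6 0 0.4; -13.6 -12.6 4 0 0.4; -18.1 -16.7 5.3 0 0.4; -18.1 -16.7 8.5 0 0.4; -18.1 -16.7 11.5 0 0.4; -18.1 -16.7 14.3 0 0.4; -18.1 -16.7 14.3 0 0.4")

```text
clock: 2.1
tcp_pos: [0.6513, 0.0608, 0.0372]
tool_rot: [-3.141, -0.007, 3.06]
force: [0.0, 0.6, -0.4]
width: 0.0341
```

```bash
python3 -c "
from h import *
go((*at(NR,282,8),30,175.3))
im=eyes.snapshot('side'); cv2.imwrite('pics/s1.png',cv2.resize(im[90:290,100:400,::-1],None,fx=2.6,fy=2.6))
im=eyes.snapshot('top'); cv2.imwrite('pics/t1.png',im[:,:,::-1])"
```

```text
t 2.1 tcp [651.3  60.8  37.2] yaw 175.33 F [ 0.   0.6 -0.4] w 0.0341
(np.float64(655.7072511517266), np.float64(58.86643966087276), 30, 175.3) -> [-0.46 -0.16  0.72] turn 0.0
```

View pics/s1.png

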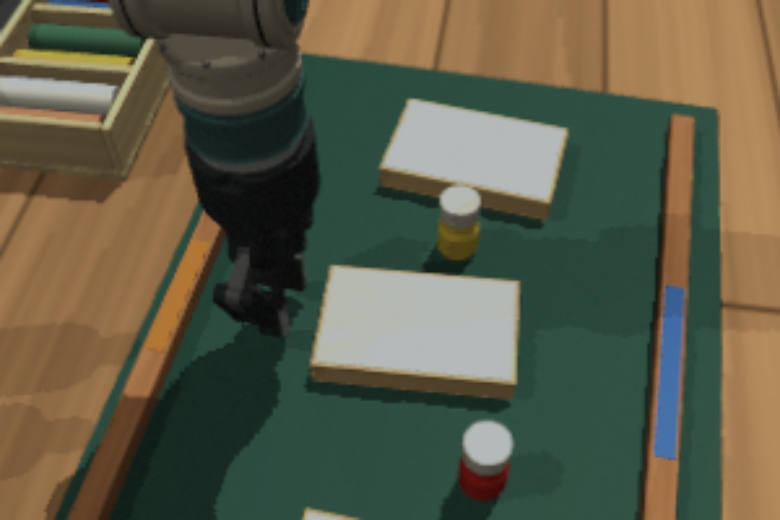

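The side view shows the fingers just beyond the far end of the middle long panel, between it and the orange rail, clear of both.

```bash
python3 -c "
from h import *
print(robot.state()['q'],robot.state()['qvel'])
go((*at(NR,282,8),28,175.3),(*at(NR,175,8),28,175.3))"
```

```text
[-5.41453778e-03  5.03764523e-01 -1.78267154e-01  8.89192545e-01
 -6.82309303e-06  7.57191356e-02] [-0.00023654 -0.02268903  0.02451316 -0.00577637 -0.0015881   0.00025641]
t 2.2 tcp [654.4  61.   40.6] yaw 175.35 F [ 1.1 -0.7  0.2] w 0.0343
(np.float64(655.7072511517266), np.float64(58.86643966087276), 28, 175.3) -> [-0.15 -0.2   1.26] turn 0.1
(np.float64(549.0670507621968), np.float64(67.63386008428714), 28, 175.3) -> [10.55 -0.19  1.27] turn 0.1
```

apply_moves(commands="0 -0.2 1.2 0 0.4; 0 -0.2 1.2 0 0.4; 1 -0.2 1.2 0 0.4; 2 -0.2 1.2 0 0.4; 3 -0.2 1.2 0 0.4; 4 -0.2 1.2 0 0.4; 5 -0.2 1.2 0 0.4; 6 -0.2 1.2 0 0.4")

```text
clock: 3.2
tcp_pos: [0.5943, 0.0639, 0.0289]
tool_rot: [3.141, 0.001, 3.06]
force: [2.2, -0.1, 2.1]
width: 0.034
```

```bash
python3 -c "
from h import *
im=look()
go((*at(NR,175,8),28,175.3),(*at(NR,161,8),28,175.3))
cv2.imwrite('pics/t2.png',im[:,:,::-1])"
```

```text
panels
 (527, -115, 134, 82, -8.0, [345, 205])
lids
 (532, -26, 28, 27, -44.3, [296, 199])
wood
 (361, -90, 190, 20, 85.2, [331, 299])
 (719, -86, 225, 21, 86.8, [328, 101])
 (539, -116, 464, 279, 0.7, [371, 202])
 (715, 350, 143, 129, 6.8, [93, 98])
blue
t 3.25 tcp [592.4  64.   28.5] yaw 175.35 F [-0.3  0.9  1.2] w 0.0337
(np.float64(549.0670507621968), np.float64(67.63386008428714), 28, 175.3) -> [4.35 0.01 0.06] turn 0.1
(np.float64(535.1141273467442), np.float64(68.7809992051077), 28, 175.3) -> [5.75 0.01 0.06] turn 0.1
```

View pics/t2.png

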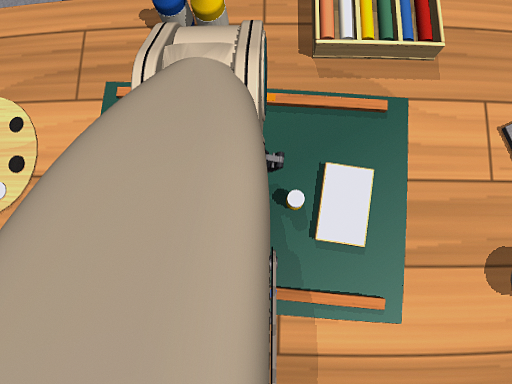

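The arm hides the panel from above, but the second long panel and the yellow pot at (296,199) are undisturbed. I'll use force readings and the side view from here.

apply_moves(commands="0.8 0 0 0 0.4; 1.6 0 0 0 0.4; 2.4 0 0 0 0.4; 3.2 0 0 0 0.4; 4 0 0 0 0.4; 4.6 0 0 0 0.4; 5 0 0 0 0.4; 5 0 0 0 0.4")

```text
clock: 4.25
tcp_pos: [0.5437, 0.0679, 0.0282]
tool_rot: [-3.142, -0.002, 3.06]
force: [-0.6, -0.6, -1.3]
width: 0.0341
```

```bash
python3 -c "
from h import *
go((*at(NR,161,8),28,175.3))
im=eyes.snapshot('side'); cv2.imwrite('pics/s2.png',cv2.resize(im[90:290,150:400,::-1],None,fx=3,fy=3,interpolation=cv2.INTER_CUBIC))"
```

```text
t 4.25 tcp [543.7  67.9  28.2] yaw 175.35 F [-0.6 -0.6 -1.3] w 0.0341
(np.float64(535.1141273467442), np.float64(68.7809992051077), 28, 175.3) -> [0.86 0.02 0.03] turn 0.0
```

View pics/s2.png

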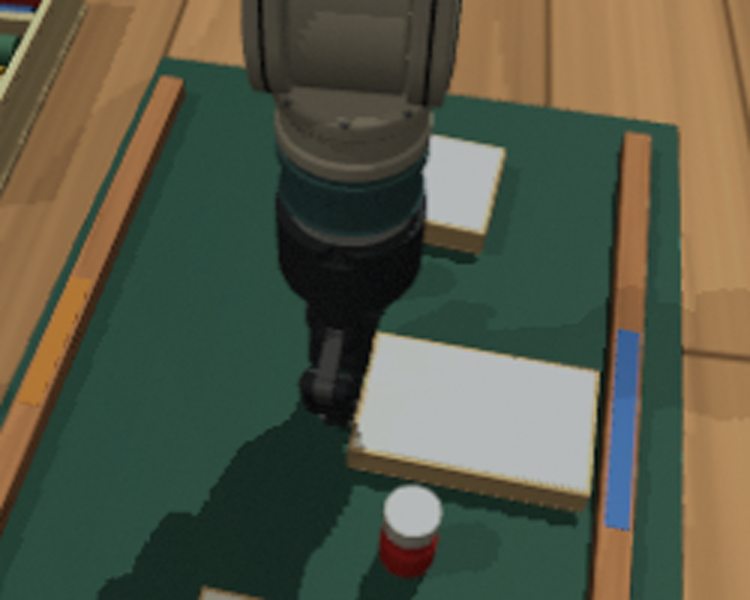

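The long panel is almost at the blue rail: a gap of about 5 mm, nearly square, and the red pot untouched.

apply_moves(commands="0.2 0 0 0 0.4; 0.4 0 0 0 0.4; 0.5 0 0 0 0.4; 0.6 0 0 0 0.4; 0.7 0 0 0 0.4; 0.8 0 0 0 0.4; 0.9 0 0 0 0.4; 0.9 0 0 0 0.4")

```text
clock: 5.3
tcp_pos: [0.5372, 0.0683, 0.0291]
tool_rot: [-3.141, 0.003, 3.06]
force: [3.8, -1.1, -1.0]
width: 0.0342
```

```bash
python3 -c "
from h import *
go((*at(NR,161,8),28,175.3))
print(robot.state()['force'])"
```

```text
t 5.3 tcp [537.2  68.3  29.1] yaw 175.33 F [ 3.8 -1.1 -1. ] w 0.0342
(np.float64(535.1141273467442), np.float64(68.7809992051077), 28, 175.3) -> [0.22 0.03 0.11] turn 0.0
[ 3.83141756 -1.06218437 -1.00810902]
```

apply_moves(commands="0.1 0 0 0 0.4; 0.1 0 0 0 0.4; 0.2 0 0 0 0.4; 0.2 0 0 0 0.4; 0.3 0 0 0 0.4; 0.3 0 0 0 0.4; 0.3 0 0 0 0.4; 0.3 0 0 0 0.4")

```text
clock: 6.3
tcp_pos: [0.5371, 0.0683, 0.0301]
tool_rot: [-3.141, 0.008, 3.06]
force: [7.8, -1.4, -0.7]
width: 0.0345
```

```bash
python3 -c "
from h import *
go((*at(NR,161,8),28,175.3))
im=eyes.snapshot('side'); cv2.imwrite('pics/s3.png',cv2.resize(im[190:270,250:370,::-1],None,fx=6,fy=6,interpolation=cv2.INTER_CUBIC))"
```

```text
t 6.3 tcp [537.1  68.3  30.1] yaw 175.32 F [ 7.8 -1.4 -0.7] w 0.0345
(np.float64(535.1141273467442), np.float64(68.7809992051077), 28, 175.3) -> [0.21 0.03 0.21] turn 0.0
```

View pics/s3.png

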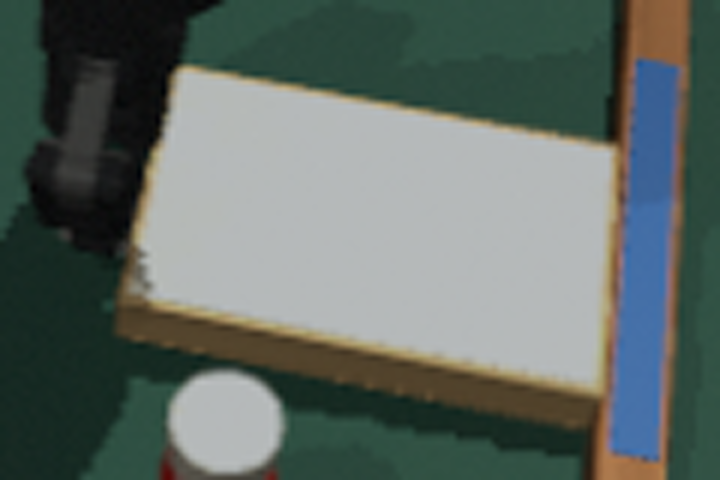

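The long panel now lies flush with the blue rail. The force is 7.8 N and the TCP has stopped. Next I back off and go to the second long panel.

```bash
python3 -c "
from h import *
go((*at(NR,180,8),28,175.3),(*at(NR,268,-178),100,175.3),(*at(NR,268,-178),28,175.3))"
```

```text
t 6.35 tcp [537.1  68.3  30.1] yaw 175.32 F [ 8.5 -2.  -2.2] w 0.0345
(np.float64(554.0502376962869), np.float64(67.22416754113692), 28, 175.3) -> [-1.69  0.03  0.22] turn 0.0
(np.float64(626.5137651310865), np.float64(-125.36097516646149), 100, 175.3) -> [-10.55 -18.57  -6.89] turn 0.0
(np.float64(626.5137651310865), np.float64(-125.36097516646149), 28, 175.3) -> [-10.49 -18.57   0.31] turn 0.0
```

apply_moves(commands="-1 0 0 0 0.4; -2.5 0 -1 0 0.4; -4 0 -5 0 0.4; -5.5 -3.5 -7.5 0 0.4; -7 -8 -7.5 0 0.4; -9 -13 -7.5 0 0.4; -10.8 -18.5 -7.5 0 0.4; -10.8 -18.5 -7.5 0 0.4")

```text
clock: 7.35
tcp_pos: [0.6253, -0.1277, 0.1028]
tool_rot: [3.141, -0.001, 3.056]
force: [-0.9, 0.4, -0.2]
width: 0.0341
```

```bash
python3 -c "
from h import *
im=look()
go((*at(NR,268,-178),28,175.3))
cv2.imwrite('pics/t3.png',im[:,:,::-1])"
```

```text
panels
 (455, 79, 135, 83, -4.7, [235, 243])
 (527, -115, 135, 83, -8.0, [345, 205])
 (555, 258, 92, 82, -4.6, [141, 187])
lids
 (532, -26, 28, 27, -44.3, [296, 199])
wood
 (364, -49, 177, 21, 85.1, [308, 296])
 (387, 226, 213, 21, 85.2, [155, 279])
 (362, 127, 513, 128, -87.5, [192, 314])
 (728, 88, 464, 21, 86.9, [237, 96])
 (596, 127, 595, 357, 89.3, [173, 115])
blue
 (374, 74, 138, 13, 85.2, [237, 289])
t 7.4 tcp [ 624.3 -125.6  102.6] yaw 175.18 F [ 0.1  0.6 -0.7] w 0.0341
(np.float64(626.5137651310865), np.float64(-125.36097516646149), 28, 175.3) -> [-0.24  0.03  7.45] turn -0.1
```

First panel check: centre 80.3 mm from the rail origin along its normal (80 expected) and yaw −4.7°, the same as the rail. Now the second.

apply_moves(commands="0 0 4 0 0.4; 0 0 7.4 0 0.4; 0 0 7.4 0 0.4; 1.2 0 7.4 0 0.4; 2.4 0 7.4 0 0.4; 3.6 0 7.4 0 0.4; 4.8 0 7.4 0 0.4; 6 0 7.4 0 0.4")

```text
clock: 8.4
tcp_pos: [0.5655, -0.1197, 0.0303]
tool_rot: [-3.141, 0.002, 3.06]
force: [2.2, -0.0, 2.0]
width: 0.0339
```

apply_moves(commands="1 0 0 0 0.4; 1.8 0 0 0 0.4; 2.4 0 0 0 0.4; 2.9 0 0 0 0.4; 3.3 0 0 0 0.4; 3.5 0 0 0 0.4; 3.6 0 0 0 0.4; 3.6 0 0 0 0.4")

```text
clock: 9.4
tcp_pos: [0.5294, -0.1165, 0.0294]
tool_rot: [-3.142, -0.0, 3.06]
force: [0.7, -1.4, 1.0]
width: 0.034
```

```bash
python3 -c "
from h import *
im=look()
go((*at(NR,163,-178),28,175.3))
cv2.imwrite('pics/t4.png',im[:,:,::-1])"
```

```text
panels
 (446, -113, 135, 83, -5.1, [342, 251])
 (455, 79, 134, 83, -4.7, [234, 239])
 (554, 257, 94, 83, -4.6, [141, 187])
lids
wood
 (364, -45, 168, 21, 85.0, [305, 296])
 (387, 226, 213, 21, 85.2, [155, 279])
 (726, 61, 518, 21, 86.8, [252, 97])
 (530, 87, 675, 491, 89.6, [192, 191])
blue
 (374, 74, 138, 13, 85.3, [237, 289])
t 9.45 tcp [ 529.4 -116.5   29.3] yaw 175.34 F [ 1.9 -0.3  1.6] w 0.0341
(np.float64(521.8668395151927), np.float64(-116.75743176030718), 28, 175.3) -> [ 0.75 -0.09  0.13] turn 0.0
```

apply_moves(commands="0.2 0 0 0 0.4; 0.4 0 0 0 0.4; 0.5 0 0 0 0.4; 0.6 0 0 0 0.4; 0.7 0 0 0 0.4; 0.8 0 0 0 0.4; 0.9 0 0 0 0.4; 1 0 0 0 0.4")

```text
clock: 10.45
tcp_pos: [0.5218, -0.1162, 0.0302]
tool_rot: [-3.142, 0.004, 3.06]
force: [6.4, 0.8, -1.0]
width: 0.0338
```

apply_moves(commands="0.1 0 0 0 0.4; 0.1 0 0 0 0.4; 0.2 0 0 0 0.4; 0.2 0 0 0 0.4; 0.2 0 0 0 0.4; 0.2 0 0 0 0.4; 0.2 0 0 0 0.4; 0.2 0 0 0 0.4")

```text
clock: 11.45
tcp_pos: [0.5217, -0.1162, 0.031]
tool_rot: [3.141, 0.008, 3.06]
force: [7.8, 0.8, -1.2]
width: 0.0344
```

```bash
python3 -c "
from h import *
im=look()
go((*at(NR,163,-178),28,175.3))
for n in (-305,-260): go((*at(FR,n,188),28,176.9))
cv2.imwrite('pics/t5.png',im[:,:,::-1])"
```

```text
panels
 (439, -113, 135, 83, -5.4, [342, 256])
 (455, 79, 134, 83, -4.7, [235, 243])
 (554, 257, 94, 83, -4.6, [139, 185])
lids
wood
 (364, -48, 175, 21, 85.3, [308, 296])
 (387, 226, 213, 21, 85.2, [155, 279])
 (727, 61, 518, 21, 86.9, [252, 97])
 (530, 87, 675, 491, 89.6, [194, 191])
blue
 (374, 74, 138, 13, 85.3, [237, 289])
t 11.5 tcp [ 521.7 -116.2   30.9] yaw 175.35 F [ 7.8  0.6 -0.7] w 0.0338
(np.float64(521.8668395151927), np.float64(-116.75743176030718), 28, 175.3) -> [-0.02 -0.06  0.29] turn 0.0
t 11.5 tcp [ 521.7 -116.2   30.9] yaw 175.35 F [ 7.8  0.6 -0.7] w 0.0338
(np.float64(432.61313239164315), np.float64(265.21893198168425), 28, 176.9) -> [11.97 37.29  0.2 ] turn -1.6
t 11.5 tcp [ 521.7 -116.2   30.9] yaw 175.35 F [ 7.8  0.6 -0.7] w 0.0338
(np.float64(477.54728255632267), np.float64(262.7853853973694), 28, 176.9) -> [ 7.48 37.41  0.24] turn -1.6
```

View pics/t5.png

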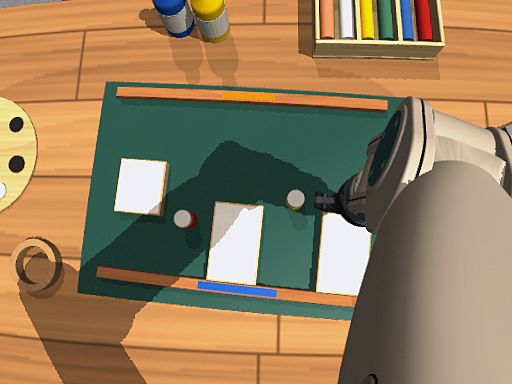

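From above, both long panels sit at the blue rail (bottom ends near row 285–292) and the pots stand at (185,218) and (296,199). Now back off, rise, and go to the short panel.

apply_moves(commands="-1 0 0 0 0.4; -2.5 0 -1 0 0.4; -2.5 0 -5 0 0.4; -2 5 -7.5 0 0.4; 0 11 -7.5 0 0.4; 2 17 -7.5 0 0.4; 4 23 -7.5 0 0.4; 6 29 -7.5 0 0.4")

```text
clock: 12.5
tcp_pos: [0.48, 0.1767, 0.1039]
tool_rot: [-3.14, -0.003, 3.06]
force: [1.0, -0.3, 0.1]
width: 0.0342
```

```bash
python3 -c "
from h import *
go((*at(FR,-266,187),100,176.9))"
```

```text
t 12.5 tcp [480.  176.7 103.9] yaw 175.33 F [ 1.  -0.3  0.1] w 0.0342
(np.float64(471.50198372138067), np.float64(262.1113216049518), 100, 176.9) -> [1.54 8.44 0.38] turn -1.6
```

apply_moves(commands="0.8 4.2 0.2 -1.6 0.4; 1.5 8.4 0.4 -1.6 0.4; 1.5 8.4 0.4 -1.6 0.4; 1.5 8.4 3.5 -1.6 0.4; 1.5 8.4 6.5 -1.6 0.4; 1.5 8.4 7.5 -1.6 0.4; 1.5 8.4 7.5 -1.6 0.4; 1.5 8.4 7.5 -1.6 0.4")

```text
clock: 13.5
tcp_pos: [0.4749, 0.2604, 0.0305]
tool_rot: [3.141, 0.001, 3.088]
force: [0.8, -1.0, 0.2]
width: 0.0346
```

```bash
python3 -c "
from h import *
im=look()
go((*at(FR,-121,187),28,176.9))
cv2.imwrite('pics/t6.png',im[:,:,::-1])"
```

```text
panels
 (439, -113, 135, 83, -4.9, [344, 254])
 (455, 79, 135, 83, -4.7, [235, 243])
 (554, 257, 94, 83, -4.6, [142, 185])
lids
 (494, 167, 28, 27, -88.7, [182, 219])
 (532, -26, 28, 27, -44.3, [296, 199])
wood
 (362, -73, 224, 21, 85.2, [321, 297])
 (387, 226, 214, 21, 85.3, [155, 279])
 (726, 61, 518, 21, 86.8, [252, 97])
 (530, 87, 675, 491, 89.6, [257, 201])
blue
 (374, 74, 138, 13, 85.2, [237, 289])
t 13.55 tcp [475.1 260.5  30.7] yaw 176.93 F [-0.3  0.4  0. ] w 0.0342
(np.float64(616.2898009186814), np.float64(254.2698937221594), 28, 176.9) -> [-14.13   0.13   0.3 ] turn 0.0
```

View pics/t6.png

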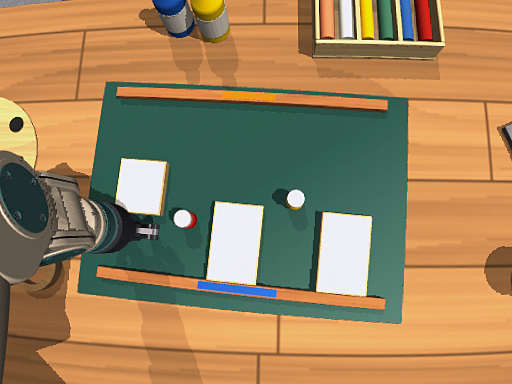

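Both long panels are square and flush (80.1 mm, −4.9°). The pots haven't moved, and the fingers at (147,231) are just behind the short panel. Now I push it away from the robot.

apply_moves(commands="-1 0 0.2 0 0.4; -2 0 0.2 0 0.4; -3 0 0.2 0 0.4; -4 0 0.2 0 0.4; -5 0 0.2 0 0.4; -6 0 0.2 0 0.4; -7 0 0.2 0 0.4; -8 0 0.2 0 0.4")

```text
clock: 14.55
tcp_pos: [0.5546, 0.256, 0.0274]
tool_rot: [-3.142, 0.0, 3.088]
force: [-1.1, -0.3, 0.1]
width: 0.034
```

apply_moves(commands="-1 0 0 0 0.4; -2 0 0 0 0.4; -2.8 0 0 0 0.4; -3.5 0 0 0 0.4; -4.1 0 0 0 0.4; -4.6 0 0 0 0.4; -4.9 0 0 0 0.4; -5 0 0 0 0.4")

```text
clock: 15.55
tcp_pos: [0.6038, 0.2535, 0.0276]
tool_rot: [3.142, -0.0, 3.088]
force: [-3.1, -0.2, 0.8]
width: 0.0345
```

```bash
python3 -c "
from h import *
im=look()
go((*at(FR,-123,187),28,176.9))
cv2.imwrite('pics/t7.png',im[:,:,::-1])"
```

```text
panels
 (439, -113, 135, 83, -4.9, [344, 254])
 (455, 79, 135, 83, -4.7, [235, 243])
 (668, 251, 82, 82, 89.1, [151, 122])
lids
 (494, 167, 28, 27, -88.7, [182, 219])
 (532, -26, 28, 27, -44.3, [296, 199])
wood
 (362, -73, 224, 21, 85.2, [321, 297])
 (387, 226, 214, 21, 85.3, [155, 279])
 (727, 61, 518, 21, 86.9, [252, 97])
 (530, 76, 656, 489, 89.8, [254, 207])
blue
 (374, 74, 138, 13, 85.3, [237, 289])
t 15.6 tcp [603.8 253.5  27.5] yaw 176.95 F [-0.5 -0.2  0.9] w 0.034
(np.float64(614.2927275780289), np.float64(254.37805134812896), 28, 176.9) -> [-1.04  0.15 -0.05] turn 0.0
```

View pics/t7.png

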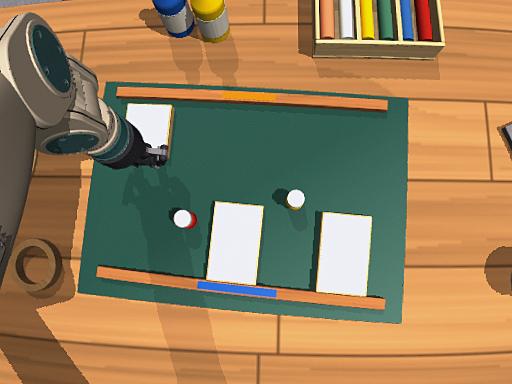

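The short panel is nearly at the orange rail (top edge at row 104, rail edge at about row 98). I'll finish it slowly.

apply_moves(commands="-0.2 0 0 0 0.4; -0.4 0 0 0 0.4; -0.5 0 0 0 0.4; -0.6 0 0 0 0.4; -0.7 0 0 0 0.4; -0.8 0 0 0 0.4; -0.9 0 0 0 0.4; -1 0 0 0 0.4")

```text
clock: 16.6
tcp_pos: [0.6139, 0.2529, 0.0275]
tool_rot: [-3.142, -0.0, 3.088]
force: [-0.9, 0.9, 0.7]
width: 0.0342
```

apply_moves(commands="-0.1 0 0 0 0.4; -0.1 0 0 0 0.4; -0.2 0 0 0 0.4; -0.2 0 0 0 0.4; -0.3 0 0 0 0.4; -0.3 0 0 0 0.4; -0.3 0 0 0 0.4; -0.3 0 0 0 0.4")

```text
clock: 17.6
tcp_pos: [0.6169, 0.2527, 0.0275]
tool_rot: [-3.142, 0.0, 3.088]
force: [0.2, -0.6, -0.1]
width: 0.0343
```

apply_moves(commands="-0.1 0 0 0 0.4; -0.2 0 0 0 0.4; -0.3 0 0 0 0.4; -0.3 0 0 0 0.4; -0.4 0 0 0 0.4; -0.4 0 0 0 0.4; -0.5 0 0 0 0.4; -0.5 0 0 0 0.4")

```text
clock: 18.6
tcp_pos: [0.6192, 0.2526, 0.0274]
tool_rot: [-3.141, -0.005, 3.089]
force: [-7.9, 1.1, 6.4]
width: 0.0342
```

```bash
python3 -c "
from h import *
im=look()
go((*at(FR,-123,187),28,176.9))"
```

```text
panels
 (439, -113, 135, 83, -4.9, [344, 254])
 (455, 79, 135, 83, -4.7, [235, 243])
 (685, 251, 82, 80, 87.4, [153, 114])
lids
 (494, 167, 28, 27, -88.7, [182, 219])
 (532, -26, 28, 27, -44.3, [296, 199])
wood
 (362, -73, 224, 21, 85.2, [321, 297])
 (387, 226, 214, 21, 85.3, [155, 279])
 (727, 61, 518, 21, 86.9, [252, 97])
 (530, 77, 659, 488, 89.8, [253, 208])
blue
 (374, 74, 138, 13, 85.3, [237, 289])
t 18.65 tcp [619.1 252.6  27.4] yaw 176.97 F [-7.6  1.4  7. ] w 0.034
(np.float64(614.2927275780289), np.float64(254.37805134812896), 28, 176.9) -> [ 0.49  0.15 -0.06] turn 0.1
```

apply_moves(commands="-0.1 0 0 0 0.4; -0.1 0 0 0 0.4; 1 0 0 0 0.4; 3 0 0 0 0.4; 4 0 -3 0 0.4; 4 2 -8 0 0.4; 4 7 -12 0 0.4; 4 13 -15 0 0.4")

```text
clock: 19.65
tcp_pos: [0.5905, 0.3801, 0.1778]
tool_rot: [3.14, 0.006, 3.086]
force: [1.9, 0.4, -0.5]
width: 0.0338
```

```bash
python3 -c "
from h import *
im=look()
go()
cv2.imwrite('pics/t8.png',cv2.resize(im[75:330,70:420,::-1],None,fx=2.2,fy=2.2,interpolation=cv2.INTER_CUBIC))"
```

```text
panels
 (439, -113, 135, 83, -4.9, [344, 254])
 (455, 79, 135, 83, -4.7, [235, 243])
 (678, 252, 94, 83, -2.7, [148, 121])
lids
 (494, 167, 28, 27, -88.7, [182, 219])
 (532, -26, 28, 27, -44.3, [296, 199])
wood
 (530, 87, 675, 491, 89.6, [243, 203])
blue
 (374, 74, 138, 13, 85.3, [237, 289])
t 19.7 tcp [592.4 388.7 182.2] yaw 177.17 F [2.7 4.9 3. ] w 0.0337
```

View pics/t8.png

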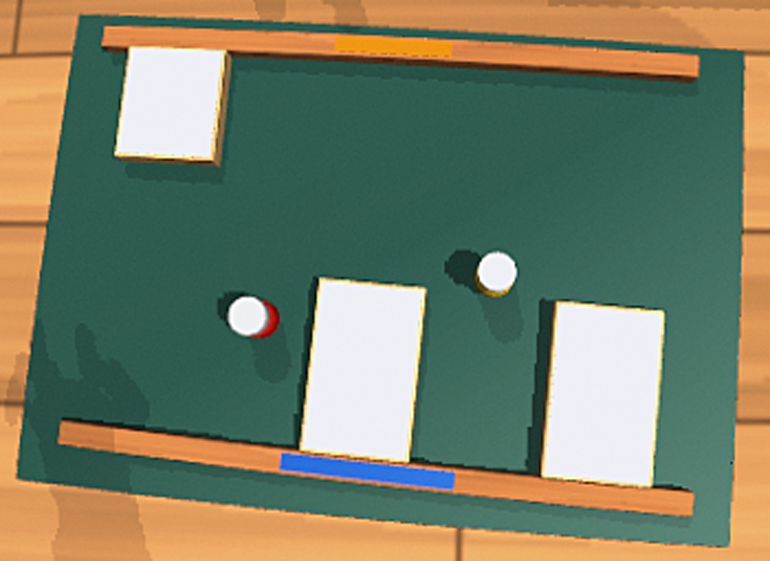

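The last view shows all three panels against their rails: the short one at the orange rail, both long ones at the blue rail, and both pots standing.

```bash
python3 -c "
from h import *
print(robot.finish_job())"
```

```text
the job is handed in; nothing more can be done
None
```

The job is done and handed in at about 20 s. Both 140 mm panels are against the blue-striped rail and the 100 mm panel is against the orange-striped rail. I slid each one with the two part-open fingertips against its end, the two long ones first and then the short one, without lifting any.

My last checks came from the top camera, with the gripper clear of everything:

| Panel | Centre to rail, measured | Centre to rail, if flush | Panel angle | Rail angle |
|---|---|---|---|---|
| Long 1 | 80.3 mm | 80 mm | −4.7° | −4.7° |
| Long 2 | 80.1 mm | 80 mm | −4.9° | −4.7° |
| Short | 59.2 mm | 60 mm | −2.7° | −3.1° |

- **Pots:** both measured in the same place as at the start, to the millimetre.
- **Forces:** the highest reading was about 10 N, though force is only reported at the end of each move.
- **Disagreements:** none of the final checks failed. The short panel reads 0.8 mm too close to its rail, and the angles differ by up to 0.4°; both are within camera accuracy. Contact with the orange rail also came 4–5 mm later than I had predicted from the other two panels.

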